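Clip the blue marker into its holder

TASK

Put the blue marker away: take it from the wooden rest and press it down from above between the spring fingers of the white clip holder, until it has snapped in at both clips and lies fully home; either way round will do. Let go of it, and leave the orange and the black marker lying on the rest.

Things in the scene. Friction and masses are not known exactly. Their poses are not given: they have to be found in the camera images.
- blue_marker: Blue marker pen: round level barrel 18 mm thick, 140 mm long, 25 to 50 g. Origin mid-barrel on the axis, x along it. It starts in a fixed wooden rest beside two others, parallel, 65 mm apart, in any order. Two notched bars, 12 mm thick and 45 mm either side of its middle, carry it; between them the fingers have room down to the rest's board, 26 mm below the barrel's axis.
- clip_holder: Fixed white base 130x64x10 mm with two pairs of steel spring fingers at x = +-45 mm (14 mm long, 76 mm free between). Origin: centre of underside; x along a clipped marker, z up. Mouth 42 mm wide at z 57; lips 12 mm apart at z 47 give way at 10 to 20 N in all and close over the barrel. Home on the saddles: marker axis at y 0, z 39 (lying on the lips: 54 or more). Left or right of the rest.
- orange_marker: Orange marker pen, same size and shape as the blue one, origin mid-barrel, x along the barrel; a bystander lying in the same wooden rest.
- black_marker: Black marker pen, same size and shape as the blue one, origin mid-barrel, x along the barrel; a bystander lying in the same wooden rest.
Things that resemble listed ones, but are neither listed nor needed, are in the scene too. Of the things that look like the blue_marker, the smaller one is meant.

How it is judged:
On the way:
1. the blue marker is over the clip holder, above the lips of its spring fingers and lengthwise with it (x of blue_marker in the frame of clip_holder between -0.03 and 0.03 m and y of blue_marker in the frame of clip_holder between -0.025 and 0.025 m and z of blue_marker in the frame of clip_holder between 0.048 and 0.2 m and angle between the x axis of blue_marker and the x axis of clip_holder, either way round below 0.35 rad), for 0.05 s.
At the end, for the whole second after the job is handed in: The blue marker lies still, released, in both clips: axis 34 to 44 mm above the holder's underside (home is 39), within 6 mm of its centre line, middle within 20 mm lengthwise, parallel within 10 degrees. The orange and black markers are within 30 mm of where they lay (x of blue_marker in the frame of clip_holder between -0.02 and 0.02 m and y of blue_marker in the frame of clip_holder between -0.006 and 0.006 m and z of blue_marker in the frame of clip_holder between 0.034 and 0.044 m and angle between the x axis of blue_marker and the x axis of clip_holder, either way round below 0.175 rad and linear speed of blue_marker below 0.02 m/s and distance of each of orange_marker, black_marker from where it was at the start of the episode below 0.03 m); the robot touches nothing.
It fails at once if the orange marker is moved by more than 30 mm (distance of orange_marker from where it was at the start of the episode above 0.03 m).
It fails at once if the black marker is moved by more than 30 mm (distance of black_marker from where it was at the start of the episode above 0.03 m).
It also fails if it takes over 40 s, if anything falls off the work surface, if the arm or the gripper's body presses on something with over 40 N, if the wrist force passes 120 N, or if a joint passes its speed limit or range.

ROBOT

A 7-joint arm with a two-finger parallel gripper is mounted at the origin on the work surface. World frame = base frame: x ahead of the robot, y to its left, z up, the work surface at z = 0. Lengths are in m, angles in rad, forces in N, time in s.
With the tool pointing down it reaches from about 0.425 to 0.925 m from the base axis. Payload 6.8 kg.
Tool frame: the origin (TCP) lies on the front face of the gripper's body, between the roots of the fingers; the fingertips stand 73 mm ahead of it and the grasp point (between the pads) lies 54 mm ahead of it; z points along the fingers, y is the line along which they close (so a half turn about z gives the same grasp; the last joint's range is limited). The gripper opens to 85 mm and grips with 20 to 120 N. Pads are 22 mm wide; open, the fingers measure 114 mm over their backs; the gripper's body (76 mm by 85 mm) begins 54 mm behind the grasp point. The pads swing forward as they close: fully open they stand 13 mm farther back than shut.
Start: joints at [1.058, 0.477, 0.022, 1.555, -0.011, 1.109, -0.083], TCP at [0.266, -0.62, 0.304] pointing down, gripper open.
Joint ranges: [-2.96, 2.96], [-0.34, 2.1], [-1.41, 1.46], [0.24, 2.44], [-1.37, 4.51], [0.17, 1.92], [-2.96, 2.96]. Speed limits (rad/s): [2.39, 2.39, 3.14, 3.14, 3.14, 3.14, 3.14].

INTERFACE

Orientations are given as a unit quaternion [w, x, y, z].
In Python, from station import bot, optics gives the robot as it stands.
- The arm moves only by the tool drive_tool, never from a script. Its argument "deltas" is a list of rows, each an object with "gripper": the closure in counts, from 0 (fully open) to 255 (shut); "offset": the shift along the tool's x, y, z in units of 1000 mm (1.0 is 1000 mm), a list of three; "angular": the turn, a rotation vector about the tool's x, y, z in units of 45 degrees (1.0 is 45 degrees), a list of three. In form: [{"gripper": gripper, "offset": [dx, dy, dz], "angular": [rx, ry, rz]}, ...]. A call has 1 to 5 rows; each row is the pose to reach, as a shift and turn from the pose commanded when the call began, along the tool's axes at that moment; what a row does not reach only later rows make up. A row lasts 1/10 s, in which the tool goes at most 50 mm and 8.59 degrees, less where a joint would pass 70% of its speed; a pose out of reach is approached as far as the arm can. A call with a number of a shift or a turn outside -1 to 1 is refused whole. A call with a gripper value outside its range is refused whole. The fingers move at their own pace and stop on an object; "grip_force" is the grip in N (left out, the last holds). Time passes only in rows, so rows that repeat a pose let the fingers close. It gives the time, the measured TCP pose, the force, the opening and the grip force at its end, in the units of the state.
- bot.get_obs(): the state, without advancing time (a new reading comes with each control period).
- optics.read_camera(name): name is "scene" or "top" or "wrist"; returns the picture (480x640x3 uint8, blue, green, red); there is no depth.
- optics.camera_model(name): a dict with "fx", "fy", "cx", "cy" (pixels), "dist" ([k1, k2, p1, p2, k3] as OpenCV has them; the pictures are not rectified), "cam_to_world" (4x4, takes a point from camera to world coordinates). Camera axes: x right, y up, looking along -z (the intrinsics and any distortion apply to the point x, -y, -z); pixel columns grow to the right and rows downward; lengths in m; the calibration is good to about 2 mm. A picture is of the moment at which its call begins: read the wrist's pose just before it. camera_model takes no time and is no camera call; for the wrist camera it gives the pose at the moment of the call.
- bot.hand_in(): hands the job in; it is judged then, once.
The state is a dict: "t": time; "q": joint angles; "joint_vel": joint speeds; "joint_torque": joint torques, N m; "eef_pos": TCP position; "tool_rot": TCP orientation; "contact_force": force on the tool from outside, world axes, zero at the start; "torque": the same for the moment, N m; "gripper_width": opening from 0.0 (shut) to 1.0 (fully open); "grasp_force": force on a finger pad.
Only numpy, scipy, OpenCV 4.12 (cv2) and the standard library are available. Lean on these libraries where they do the work, as an engineer would, in place of code of your own. Each camera call takes 0.05 s, during which the arm holds its last target. There are 200 camera calls.

## Working session

There is one attempt and no reset: what is moved stays moved. The work goes in short steps, Python scripts to look and compute and a tool call to move; the robot and the scene stay as the last step left them, time stands still between calls to the robot, and variables do not carry over. Pictures are saved under pics/ and viewed, at most 13 in all, crops included, and the job is handed in when it is done.

Besides the shell and the picture viewer there is one more tool, called after "Emit:" in YAML: its name, and indented under it one key for each argument. drive_tool: Moves the arm, as the interface text tells. Its arguments: {"type":"object","properties":{"deltas":{"type":"array"},"grip_force":{"type":"number"}},"required":["deltas"]}

```bash
mkdir -p pics; python3 - <<'E'
from station import bot, optics
import cv2,numpy as np
for n in ("scene","top"):
    im=optics.read_camera(n); cv2.imwrite(f"pics/{n}0.png",im)
    m=optics.camera_model(n); print(n,m["fx"],m["fy"],m["cx"],m["cy"],m["dist"],np.round(m["cam_to_world"],3).tolist())
o=bot.get_obs(); print(o)
E
```

```text
scene 447.11698264165545 447.11698264165545 317.8087039159104 243.2196729042282 [-0.01714591  0.          0.          0.          0.        ] [[0.363, -0.632, 0.685, 1.031], [0.932, 0.239, -0.273, -0.263], [0.009, 0.737, 0.676, 0.709], [0.0, 0.0, 0.0, 1.0]]
top 487.78873614876017 487.78873614876017 325.78579387018715 248.90837313210946 [-0.08687402  0.          0.          0.          0.        ] [[0.021, 0.985, -0.173, 0.248], [-1.0, 0.021, -0.003, 0.002], [0.0, 0.173, 0.985, 1.014], [0.0, 0.0, 0.0, 1.0]]
{'t': 0.1, 'q': array([ 1.05792531,  0.47769649,  0.02235042,  1.55633875, -0.01151517,
        1.10931971, -0.08308054]), 'joint_vel': array([ 0.00023577, -0.00280815,  0.00213505, -0.00193799, -0.00092942,
        0.00122348,  0.0013654 ]), 'joint_torque': array([ 4.85373224e-03, -5.97755814e+01,  1.61396764e+00, -2.81951022e+01,
        1.28952228e-02,  5.04962954e-03,  2.85437397e-05]), 'eef_pos': array([ 0.26565406, -0.62007506,  0.30304289]), 'tool_rot': array([-7.87802741e-04,  9.79586926e-01,  2.01019370e-01, -2.16827022e-04]), 'contact_force': array([-0.08599896,  0.0805515 , -0.55060943]), 'torque': array([-0.00899925, -0.03529001,  0.0126935 ]), 'grasp_force': 0.0, 'gripper_width': 0.9983416866701986}
```

View pics/top0.png

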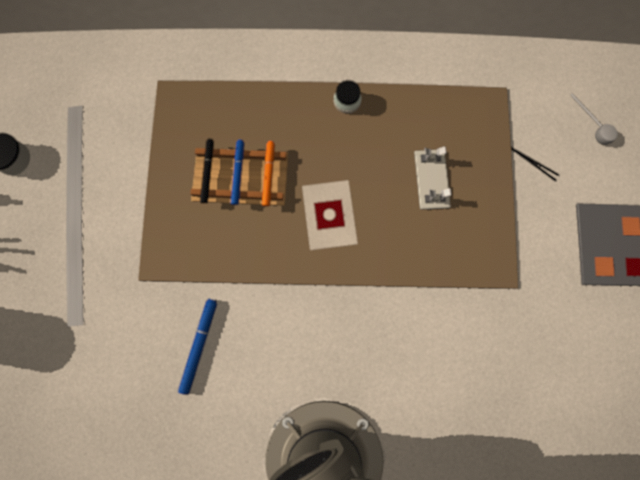

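View pics/scene0.png

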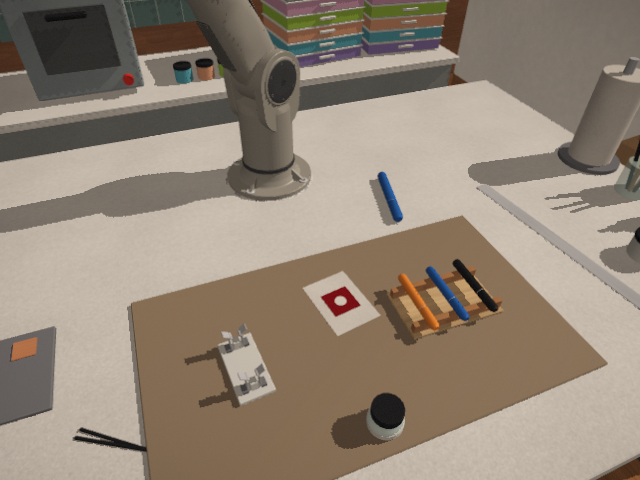

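Two blue pens show: A at top (238,172)/scene (447,292), in the rest between black and orange, and B at top (198,346)/scene (390,196), loose on the table and longer. A fits: it is smaller and lies in the rest. The holder is at top (433,180).

```bash
cat > h.py <<'E'
import cv2,numpy as np
from station import bot, optics
def ray(m,uv):
    K=np.array([[m["fx"],0,m["cx"]],[0,m["fy"],m["cy"]],[0,0,1]])
    p=cv2.undistortPoints(np.array([[uv]],float),K,np.array(m["dist"],float))[0,0]
    T=np.array(m["cam_to_world"]); d=T[:3,:3]@np.array([p[0],-p[1],-1]); return T[:3,3],d/np.linalg.norm(d)
def plane(m,uv,z):
    o,d=ray(m,uv); return o+d*(z-o[2])/d[2]
def tri(m1,a,m2,b):
    o,d=ray(m1,a); p,e=ray(m2,b)
    s=np.linalg.lstsq(np.c_[d,-e],p-o,rcond=None)[0]; x,y=o+s[0]*d,p+s[1]*e
    return (x+y)/2,np.linalg.norm(x-y)
def blobs(mask,amin=80):
    n,l,s,c=cv2.connectedComponentsWithStats(mask.astype(np.uint8))
    out=[]
    for i in range(1,n):
        if s[i,4]<amin: continue
        pts=np.argwhere(l==i)[:,::-1].astype(float); mu=pts.mean(0)
        v=np.linalg.svd(np.cov((pts-mu).T))[0][:,0]; t=(pts-mu)@v
        out.append((int(s[i,4]),mu,mu+v*t.min(),mu+v*t.max()))
    return out
def blue(im):
    h=cv2.cvtColor(im,cv2.COLOR_BGR2HSV); return (abs(h[...,0].astype(int)-112)<12)&(h[...,1]>150)&(h[...,2]>50)
E
python3 - <<'E'
from h import *
np.set_printoptions(precision=4,suppress=True)
M={n:optics.camera_model(n) for n in("top","scene")}
I={n:cv2.imread(f"pics/{n}0.png") for n in M}
B={}
for n in M:
    B[n]=blobs(blue(I[n]))
    for b in B[n]: print(n,b)
    h=cv2.cvtColor(I[n],cv2.COLOR_BGR2HSV)
    x,y,w,hh=(400,130,70,100) if n=="top" else (205,315,80,95)
    sub=np.zeros(h.shape[:2],bool); sub[y:y+hh,x:x+w]=((h[...,1]<60)&(h[...,2]>130))[y:y+hh,x:x+w]
    for b in blobs(sub,100): print(n,"white",b)
    c=cv2.resize(I[n][y:y+hh,x:x+w],None,fx=5,fy=5,interpolation=cv2.INTER_CUBIC)
    x,y,w,hh=(170,125,140,100) if n=="top" else (370,240,140,100)
    d=cv2.resize(I[n][y:y+hh,x:x+w],None,fx=3,fy=3,interpolation=cv2.INTER_CUBIC)
    k=np.zeros((max(c.shape[0],d.shape[0]),c.shape[1]+d.shape[1],3),np.uint8); k[:c.shape[0],:c.shape[1]]=c;k[:d.shape[0],c.shape[1]:]=d
    cv2.imwrite(f"pics/{n}c.png",k); print(k.shape)
E
```

```text
top (124, array([239.0161, 150.3871]), array([239.9016, 140.0774]), array([238.2597, 159.1941]))
top (237, array([236.0169, 183.3966]), array([237.8317, 162.8089]), array([234.2712, 203.2002]))
top (290, array([207.0621, 315.1621]), array([211.5971, 300.4938]), array([202.5   , 329.9179]))
top (580, array([192.    , 363.1759]), array([201.2822, 333.7734]), array([182.6375, 392.8326]))
top white (1264, array([430.8616, 180.6693]), array([422.7148, 149.0145]), array([438.0954, 208.777 ]))
(500, 770, 3)
scene (402, array([389.9179, 196.7189]), array([398.9933, 220.0026]), array([380.3776, 172.2426]))
scene (477, array([447.6289, 293.7568]), array([466.659 , 319.2545]), array([427.7811, 267.1634]))
scene white (1956, array([246.4479, 367.5767]), array([229.7031, 327.375 ]), array([259.132 , 398.0294]))
(475, 820, 3)
```

View pics/topc.png

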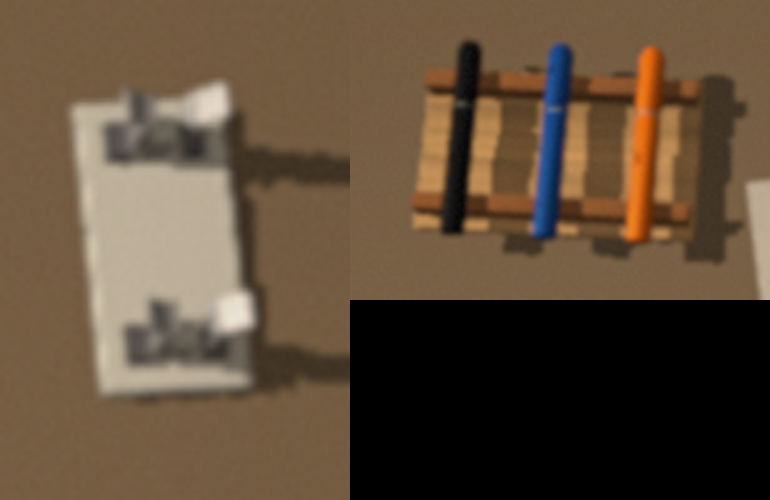

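View pics/scenec.png

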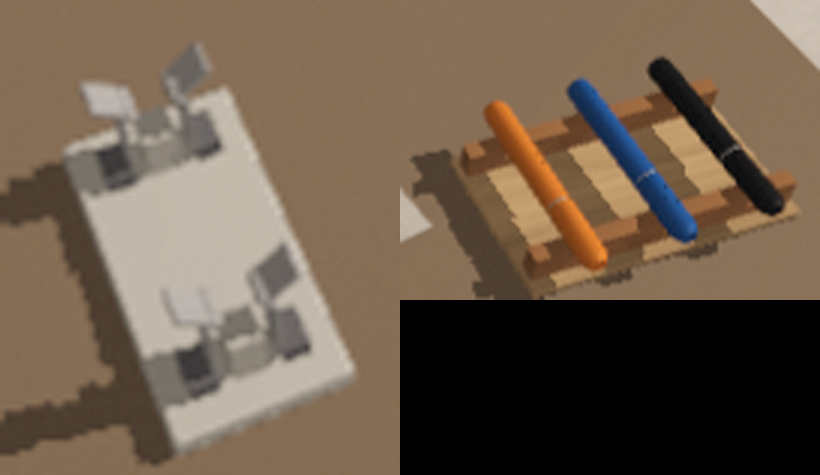

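The top crop confirms A: the blue pen lies between black and orange on the notched bars and has their size. The holder base corners in the top picture are about (414.4,151), (420,208.6) and (450,207). In the scene picture they are (276,389.6), (250.6,332.6), (218.6,345) and (240,403).

```bash
python3 - <<'E'
from h import *
np.set_printoptions(precision=4,suppress=True)
T,S=(optics.camera_model(n) for n in("top","scene"))
a,ea=tri(T,(239.9,140.1),S,(466.7,319.3)); b,eb=tri(T,(234.3,203.2),S,(427.8,267.2))
print("blue",a,b,ea,eb,(a+b)/2,np.linalg.norm(a-b),np.degrees(np.arctan2(*(a-b)[1::-1])))
P=[]
for t,s in [((414.4,151),(276,389.6)),((420,208.6),(250.6,332.6)),((450,207),(218.6,345))]:
    p,e=tri(T,t,S,s); z=p[2]; P.append(p); print("corner",p,e,plane(T,t,.012),plane(S,s,.012))
print("hidden",plane(S,(240,403),.012))
c=(P[0]+P[2])/2; d=P[0]-P[1]; print("c",c,np.degrees(np.arctan2(d[1],d[0])),np.linalg.norm(d),np.linalg.norm(P[1]-P[2]))
# finger tips, scene crop tops & top crop: finger lip flares
q=lambda u,v:(400+u/5,130+v/5); r=lambda u,v:(205+u/5,315+v/5)
for t,s in [(q(210,100),r(190,308)),(q(237,312),r(105,102)),(q(137,105),r(275,272)),(q(160,312),r(190,68))]:
    print("flare",*tri(T,t,S,s))
o=bot.get_obs(); from scipy.spatial.transform import Rotation as R
w=o["tool_rot"]; print(R.from_quat([*w[1:],w[0]]).as_matrix())
m=optics.camera_model("wrist"); print({k:m[k] for k in("fx","cx","cy")},np.array(m["cam_to_world"]))
E
```

```text
blue [0.6493 0.1925 0.0403] [0.5087 0.1943 0.0454] 0.0013942348261487883 0.0034253474406289197 [0.579  0.1934 0.0429] 0.1407398050707311 -0.7358246672106679
corner [ 0.6437 -0.182   0.0137] 1.921674714995115e-05 [ 0.6443 -0.1824  0.012 ] [ 0.6427 -0.1819  0.012 ]
corner [ 0.5145 -0.1918  0.0145] 0.00026846847011557814 [ 0.5152 -0.1924  0.012 ] [ 0.5127 -0.1914  0.012 ]
corner [ 0.5199 -0.2551  0.0142] 0.0024836948230861585 [ 0.5203 -0.2569  0.012 ] [ 0.5188 -0.2539  0.012 ]
hidden [ 0.6447 -0.245   0.012 ]
c [ 0.5818 -0.2186  0.014 ] 4.3298991996350535 0.1294969992710804 0.06350443639748121
flare [ 0.6289 -0.2308  0.0611] 0.00046536853959121515
flare [ 0.5382 -0.2391  0.0596] 0.0019352473230383783
flare [ 0.6258 -0.2009  0.0606] 0.0007080808136267008
flare [ 0.5366 -0.2074  0.062 ] 0.0009307960657028695
[[ 0.9192  0.3938 -0.0007]
 [ 0.3938 -0.9192  0.0015]
 [-0.0001 -0.0016 -1.    ]]
{'fx': 387.47795353242014, 'cx': 317.2353031438714, 'cy': 239.57223891749953} [[ 0.3936  0.8872  0.2409  0.3265]
 [-0.9193  0.3804  0.1009 -0.5934]
 [-0.0021 -0.2612  0.9653  0.3731]
 [ 0.      0.      0.      1.    ]]
```

Emit:
drive_tool:
  deltas:
    - {"gripper": 130,"offset": [0.448,-0.243,0.0],"angular": [0,0,0.413]}
    - {"gripper": 130,"offset": [0.448,-0.243,0.0],"angular": [0,0,0.413]}
    - {"gripper": 130,"offset": [0.448,-0.243,0.0],"angular": [0,0,0.413]}
    - {"gripper": 130,"offset": [0.448,-0.243,0.0],"angular": [0,0,0.413]}
    - {"gripper": 130,"offset": [0.448,-0.243,0.0],"angular": [0,0,0.413]}
  grip_force: 80

```text
t: 0.6
eef_pos: [0.4217, -0.4224, 0.3036]
tool_rot: [-0.0, 0.999, 0.04, -0.0]
contact_force: [-0.1, 0.0, -0.3]
gripper_width: 0.493
grasp_force: 0.0
```

```bash
cat > go.py <<'E'
import sys
from h import *
from scipy.spatial.transform import Rotation as R
def go(x,y,z,yaw):
    o=bot.get_obs(); w=o["tool_rot"]; A=R.from_quat([*w[1:],w[0]])
    B=R.from_euler("z",yaw,degrees=True)*R.from_matrix(np.diag([1,-1,-1.]))
    print("t",o["t"],"pos",o["eef_pos"].round(4),"yaw",np.degrees(np.arctan2(*A.as_matrix()[1::-1,0])).round(2),"w",round(o["gripper_width"],3),"F",o["contact_force"].round(1),"gf",round(o["grasp_force"],1))
    print("offset",A.inv().apply(np.array([x,y,z])-o["eef_pos"]).round(4),"angular",(np.degrees((A.inv()*B).as_rotvec())/45).round(4))
if __name__=="__main__": go(*map(float,sys.argv[1:5]))
E
python3 go.py .582 -.22 .30 4.6
```

```text
t 0.6 pos [ 0.4217 -0.4224  0.3036] yaw 4.6 w 0.493 F [-0.1  0.  -0.3] gf 0.0
offset [ 0.176  -0.1889  0.0036] angular [-0.0004  0.0005  0.0001]
```

Emit:
drive_tool:
  deltas:
    - {"gripper": 130,"offset": [0.176,-0.189,0.0],"angular": [0,0,0]}
    - {"gripper": 130,"offset": [0.176,-0.189,0.0],"angular": [0,0,0]}
    - {"gripper": 130,"offset": [0.176,-0.189,0.0],"angular": [0,0,0]}
    - {"gripper": 130,"offset": [0.176,-0.189,0.0],"angular": [0,0,0]}
    - {"gripper": 130,"offset": [0.176,-0.189,0.0],"angular": [0,0,0]}

```text
t: 1.1
eef_pos: [0.5768, -0.2265, 0.3036]
tool_rot: [-0.0, 0.999, 0.04, -0.0]
contact_force: [1.4, 0.0, 0.2]
gripper_width: 0.489
grasp_force: 0.0
```

Emit:
drive_tool:
  deltas:
    - {"gripper": 130,"offset": [0.0,0.0,0.0],"angular": [0,0,0]}
    - {"gripper": 130,"offset": [0.0,0.0,0.0],"angular": [0,0,0]}
    - {"gripper": 130,"offset": [0.0,0.0,0.0],"angular": [0,0,0]}

```text
t: 1.4
eef_pos: [0.5751, -0.2296, 0.3035]
tool_rot: [0.0, 0.999, 0.039, -0.001]
contact_force: [0.9, -1.0, 0.3]
gripper_width: 0.491
grasp_force: 0.0
```

```bash
python3 - <<'E'
from h import *
import json
m=optics.camera_model("wrist"); im=optics.read_camera("wrist"); cv2.imwrite("pics/w1.png",im)
json.dump({k:(np.array(v).tolist()) for k,v in m.items() if not isinstance(v,str)},open("w1.json","w"))
E
python3 go.py .579 .193 .28 -0.7
```

```text
t 1.45 pos [ 0.5749 -0.2301  0.3036] yaw 4.45 w 0.486 F [-0.5  0.1  0.7] gf 0.0
offset [ 0.0369 -0.4215  0.0233] angular [0.0009 0.0013 0.1145]
```

View pics/w1.png

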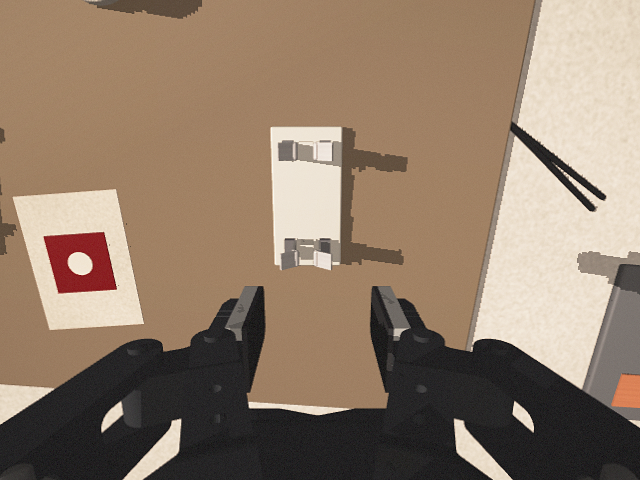

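The wrist picture shows the holder with base corners (271,127), (342,127), (341,265) and (275,264). The flare pairs are at about (287,151)/(324,151) and (289,260)/(322,259).

```bash
python3 - <<'E'
from h import *
import json
np.set_printoptions(precision=4,suppress=True)
m=json.load(open("w1.json"))
c=[plane(m,p,.014) for p in [(271,127),(342,127),(341,265),(275,264)]]
print(np.array(c),"ctr",np.mean(c,0)); 
v=(c[0]+c[1]-c[2]-c[3])/2; print(np.linalg.norm(v),np.degrees(np.arctan2(v[1],v[0])))
f=[(plane(m,a,.059)+plane(m,b,.059))/2 for a,b in [((287,151),(324,151)),((289,260),(322,259))]]
print("flares",f,"mid",sum(f)/2,np.degrees(np.arctan2(*(f[0]-f[1])[1::-1])))
E
```

```text
[[ 0.6441 -0.1821  0.014 ]
 [ 0.6491 -0.2452  0.014 ]
 [ 0.5197 -0.2565  0.014 ]
 [ 0.5157 -0.1921  0.014 ]] ctr [ 0.5822 -0.219   0.014 ]
0.12930200532551672 4.7337548344764055
flares [array([ 0.6276, -0.2154,  0.059 ]), array([ 0.5375, -0.2217,  0.059 ])] mid [ 0.5825 -0.2186  0.059 ] 4.035739319585444
```

Emit:
drive_tool:
  deltas:
    - {"gripper": 130,"offset": [0.037,-0.422,0.023],"angular": [0,0,0.114]}
    - {"gripper": 130,"offset": [0.037,-0.422,0.023],"angular": [0,0,0.114]}
    - {"gripper": 130,"offset": [0.037,-0.422,0.023],"angular": [0,0,0.114]}
    - {"gripper": 130,"offset": [0.037,-0.422,0.023],"angular": [0,0,0.114]}
    - {"gripper": 130,"offset": [0.037,-0.422,0.023],"angular": [0,0,0.114]}

```text
t: 1.95
eef_pos: [0.5773, 0.0211, 0.2905]
tool_rot: [0.0, 1.0, -0.006, 0.0]
contact_force: [1.2, 0.1, -0.2]
gripper_width: 0.49
grasp_force: 0.0
```

```bash
python3 go.py .579 .193 .22 -0.7
```

```text
t 1.95 pos [0.5773 0.0211 0.2905] yaw -0.73 w 0.49 F [ 1.2  0.1 -0.2] gf 0.0
offset [-0.0006 -0.172   0.0704] angular [ 0.0008 -0.0006 -0.0006]
```

Emit:
drive_tool:
  deltas:
    - {"gripper": 130,"offset": [0.0,-0.172,0.07],"angular": [0,0,0]}
    - {"gripper": 130,"offset": [0.0,-0.172,0.07],"angular": [0,0,0]}
    - {"gripper": 130,"offset": [0.0,-0.172,0.07],"angular": [0,0,0]}
    - {"gripper": 130,"offset": [0.0,-0.172,0.07],"angular": [0,0,0]}
    - {"gripper": 130,"offset": [0.0,-0.172,0.07],"angular": [0,0,0]}

```text
t: 2.45
eef_pos: [0.5775, 0.1979, 0.2184]
tool_rot: [-0.001, 1.0, -0.002, -0.002]
contact_force: [-0.6, 1.2, -0.2]
gripper_width: 0.491
grasp_force: 0.0
```

Emit:
drive_tool:
  deltas:
    - {"gripper": 130,"offset": [0.0,0.0,0.0],"angular": [0,0,0]}
    - {"gripper": 130,"offset": [0.0,0.0,0.0],"angular": [0,0,0]}
    - {"gripper": 130,"offset": [0.0,0.0,0.0],"angular": [0,0,0]}

```text
t: 2.75
eef_pos: [0.5801, 0.1909, 0.2209]
tool_rot: [0.0, 1.0, -0.006, 0.001]
contact_force: [-0.4, -0.5, 0.6]
gripper_width: 0.49
grasp_force: 0.0
```

```bash
python3 - <<'E'
from h import *
np.set_printoptions(precision=4,suppress=True)
m=optics.camera_model("wrist"); im=optics.read_camera("wrist"); cv2.imwrite("pics/w2.png",im)
for a,mu,p,q in blobs(blue(im),200):
    A,B=plane(m,p,.043),plane(m,q,.043); print(a,p,q,A,B,(A+B)/2,np.linalg.norm(A-B),np.degrees(np.arctan2(*(A-B)[1::-1])))
E
python3 go.py .579 .193 .12 -0.7
```

```text
1998 [314.034  129.0003] [313.3171 207.0855] [0.6499 0.1928 0.043 ] [0.6012 0.194  0.043 ] [0.6255 0.1934 0.043 ] 0.04873681894251785 -1.41189210849232
3100 [312.6419 209.8523] [311.1217 337.0493] [0.5994 0.1945 0.043 ] [0.5075 0.197  0.043 ] [0.5535 0.1957 0.043 ] 0.09185469034871077 -1.5958412859487776
t 2.8 pos [0.58   0.1913 0.2209] yaw -0.7 w 0.489 F [-1.   0.1  0.9] gf 0.0
offset [-0.0011 -0.0017  0.1009] angular [ 0.0005 -0.0013  0.    ]
```

View pics/w2.png

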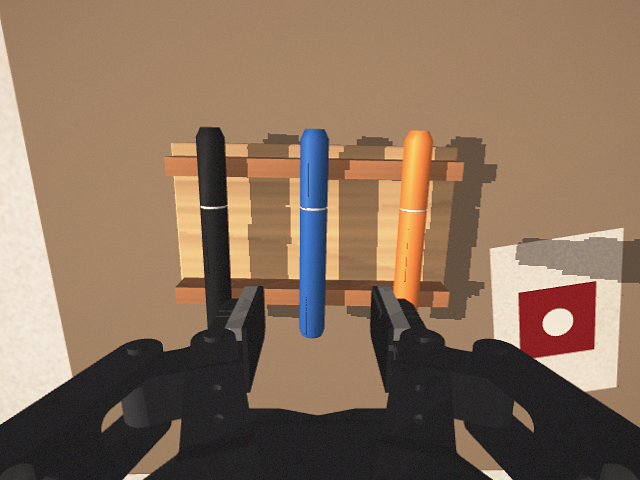

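The picture shows blue at (313,129)–(311,337), centred between the fingers (about x 264 and 372), with black on the left and orange on the right. Going down.

Emit:
drive_tool:
  deltas:
    - {"gripper": 130,"offset": [-0.001,-0.003,0.03],"angular": [0,0,0.016]}
    - {"gripper": 130,"offset": [-0.001,-0.003,0.06],"angular": [0,0,0.016]}
    - {"gripper": 130,"offset": [-0.001,-0.003,0.09],"angular": [0,0,0.016]}
    - {"gripper": 130,"offset": [-0.001,-0.003,0.11],"angular": [0,0,0.016]}
    - {"gripper": 130,"offset": [-0.001,-0.003,0.11],"angular": [0,0,0.016]}

```text
t: 3.3
eef_pos: [0.577, 0.1946, 0.1079]
tool_rot: [0.001, 1.0, -0.011, -0.002]
contact_force: [0.5, -1.0, 0.4]
gripper_width: 0.487
grasp_force: 0.0
```

```bash
python3 go.py .579 .1945 .097 -1.4
```

```text
t 3.3 pos [0.577  0.1946 0.1079] yaw -1.32 w 0.487 F [ 0.5 -1.   0.4] gf 0.0
offset [0.0021 0.     0.0109] angular [0.0031 0.0057 0.0019]
```

Down 11 mm, then close.

Emit:
drive_tool:
  deltas:
    - {"gripper": 130,"offset": [0.001,0.0,0.011],"angular": [0,0,0]}
    - {"gripper": 130,"offset": [0.001,0.0,0.011],"angular": [0,0,0]}
    - {"gripper": 255,"offset": [0.001,0.0,0.011],"angular": [0,0,0]}
    - {"gripper": 255,"offset": [0.001,0.0,0.011],"angular": [0,0,0]}
    - {"gripper": 255,"offset": [0.001,0.0,0.011],"angular": [0,0,0]}
  grip_force: 80

```text
t: 3.8
eef_pos: [0.58, 0.1942, 0.1003]
tool_rot: [0.001, 1.0, -0.012, 0.0]
contact_force: [0.7, -5.3, 1.6]
gripper_width: 0.179
grasp_force: 78.0
```

Emit:
drive_tool:
  deltas:
    - {"gripper": 255,"offset": [0.0,0.0,0.0],"angular": [0,0,0]}
    - {"gripper": 255,"offset": [0.0,0.0,0.0],"angular": [0,0,0]}
    - {"gripper": 255,"offset": [0.0,0.0,0.0],"angular": [0,0,0]}

```text
t: 4.1
eef_pos: [0.58, 0.1942, 0.1003]
tool_rot: [0.001, 1.0, -0.012, 0.0]
contact_force: [-0.1, -5.2, 3.2]
gripper_width: 0.177
grasp_force: 78.0
```

```bash
python3 go.py .579 .1945 .22 -1.4
```

```text
t 4.1 pos [0.58   0.1942 0.1003] yaw -1.34 w 0.177 F [-0.1 -5.2  3.2] gf 78.0
offset [-0.0009  0.     -0.1197] angular [ 0.0029 -0.0012  0.0013]
```

Emit:
drive_tool:
  deltas:
    - {"gripper": 255,"offset": [0.0,0.0,-0.02],"angular": [0,0,0]}
    - {"gripper": 255,"offset": [0.0,0.0,-0.05],"angular": [0,0,0]}
    - {"gripper": 255,"offset": [0.0,0.0,-0.09],"angular": [0,0,0]}
    - {"gripper": 255,"offset": [0.0,0.0,-0.12],"angular": [0,0,0]}
    - {"gripper": 255,"offset": [0.0,0.0,-0.12],"angular": [0,0,0]}

```text
t: 4.6
eef_pos: [0.5819, 0.1976, 0.2251]
tool_rot: [-0.002, 1.0, -0.011, 0.005]
contact_force: [0.6, -0.5, -1.0]
gripper_width: 0.179
grasp_force: 78.1
```

```bash
python3 - <<'E'
from h import *
im=optics.read_camera("scene"); cv2.imwrite("pics/s2.png",im)
m=optics.camera_model("wrist"); w=optics.read_camera("wrist"); cv2.imwrite("pics/w3.png",w)
cv2.imwrite("pics/s2w3.png",np.hstack([cv2.resize(im[150:400,250:550],(400,333)),cv2.resize(w,(400,333))]))
E
python3 go.py .582 -.219 .22 4.5
```

```text
t 4.7 pos [0.5797 0.1965 0.2205] yaw -1.24 w 0.179 F [-0.3 -0.1 -0.6] gf 78.1
offset [1.130e-02 4.154e-01 2.000e-04] angular [-0.001  -0.0028 -0.1275]
```

View pics/s2w3.png

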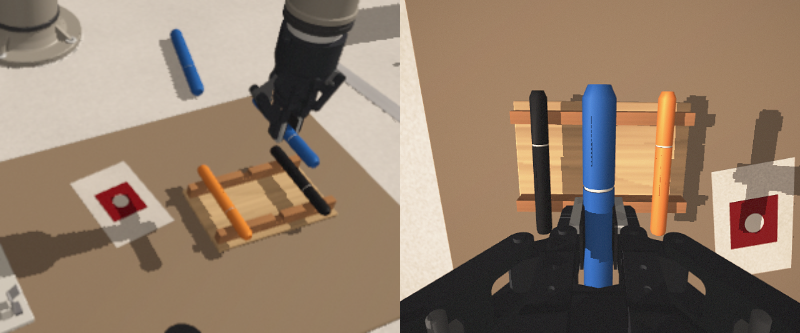

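The blue marker is held level in the fingers (scene crop (300,145)). Orange and black still lie in the rest. Carrying it to the holder.

Emit:
drive_tool:
  deltas:
    - {"gripper": 255,"offset": [0.011,0.415,0.0],"angular": [0,0,-0.127]}
    - {"gripper": 255,"offset": [0.011,0.415,0.0],"angular": [0,0,-0.127]}
    - {"gripper": 255,"offset": [0.011,0.415,0.0],"angular": [0,0,-0.127]}
    - {"gripper": 255,"offset": [0.011,0.415,0.0],"angular": [0,0,-0.127]}
    - {"gripper": 255,"offset": [0.011,0.415,0.0],"angular": [0,0,-0.127]}

```text
t: 5.2
eef_pos: [0.5794, -0.0556, 0.2179]
tool_rot: [-0.0, 0.999, 0.039, -0.001]
contact_force: [1.1, -0.4, -0.8]
gripper_width: 0.181
grasp_force: 78.2
```

```bash
python3 go.py .582 -.219 .18 4.5
```

```text
t 5.2 pos [ 0.5794 -0.0556  0.2179] yaw 4.49 w 0.181 F [ 1.1 -0.4 -0.8] gf 78.2
offset [-0.0101  0.1631  0.0379] angular [-0.0004  0.0031 -0.0002]
```

Emit:
drive_tool:
  deltas:
    - {"gripper": 255,"offset": [-0.01,0.163,0.038],"angular": [0,0,0]}
    - {"gripper": 255,"offset": [-0.01,0.163,0.038],"angular": [0,0,0]}
    - {"gripper": 255,"offset": [-0.01,0.163,0.038],"angular": [0,0,0]}
    - {"gripper": 255,"offset": [-0.01,0.163,0.038],"angular": [0,0,0]}
    - {"gripper": 255,"offset": [-0.01,0.163,0.038],"angular": [0,0,0]}

```text
t: 5.7
eef_pos: [0.5812, -0.221, 0.179]
tool_rot: [0.0, 0.999, 0.036, -0.002]
contact_force: [0.3, 0.5, -0.2]
gripper_width: 0.181
grasp_force: 78.2
```

Emit:
drive_tool:
  deltas:
    - {"gripper": 255,"offset": [0.0,0.0,0.0],"angular": [0,0,0]}
    - {"gripper": 255,"offset": [0.0,0.0,0.0],"angular": [0,0,0]}
    - {"gripper": 255,"offset": [0.0,0.0,0.0],"angular": [0,0,0]}

```text
t: 6.0
eef_pos: [0.5838, -0.2147, 0.1816]
tool_rot: [-0.0, 0.999, 0.041, 0.0]
contact_force: [-0.1, -0.4, 0.5]
gripper_width: 0.177
grasp_force: 78.2
```

```bash
python3 - <<'E'
from h import *
np.set_printoptions(precision=4,suppress=True)
T,S,W=(optics.camera_model(n) for n in("top","scene","wrist"))
t,s,w=(optics.read_camera(n) for n in("top","scene","wrist"))
for n,i in zip("tsw",(t,s,w)):
    for b in blobs(blue(i),30): print(n,b)
for n,b in [("t",t),("w",w)]:
    pass
cv2.imwrite("pics/s4.png",np.hstack([cv2.resize(s[280:430,160:340],(400,333)),cv2.resize(w,(400,333))]))
E
python3 go.py .582 -.219 .13 4.5
```

```text
t (238, array([443.3361, 177.3782]), array([442.1223, 159.9915]), array([444.5636, 194.9607]))
t (291, array([207.0447, 315.2715]), array([211.5062, 300.4535]), array([202.6158, 329.9811]))
t (577, array([192.0191, 363.0849]), array([201.2825, 333.7732]), array([182.6194, 392.8278]))
s (402, array([389.9179, 196.7189]), array([398.9933, 220.0026]), array([380.3776, 172.2426]))
s (201, array([240.204 , 324.8209]), array([235.9022, 310.3258]), array([243.9739, 337.5238]))
s (285, array([250.2386, 350.7053]), array([256.1573, 364.5036]), array([244.4593, 337.2319]))
w (7529, array([317.5347, 196.7628]), array([318.0515, 121.9175]), array([317.0082, 273.0139]))
w (5962, array([316.8737, 343.712 ]), array([317.2695, 270.1305]), array([316.4955, 414.0188]))
t 6.15 pos [ 0.5836 -0.2159  0.1817] yaw 4.57 w 0.181 F [ 0.6  0.2 -0.7] gf 78.2
offset [-0.0019  0.003   0.0517] angular [-0.0001 -0.0006  0.0015]
```

View pics/s4.png

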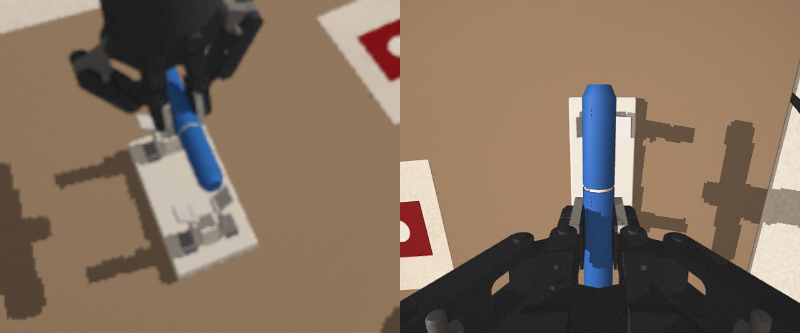

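```bash
python3 - <<'E'
from h import *
np.set_printoptions(precision=4,suppress=True)
T,S,W=(optics.camera_model(n) for n in("top","scene","wrist"))
print("front end",*tri(W,(318.05,121.9),S,(256.2,364.5)),*tri(W,(318.05,121.9),T,(442.1,160)))
for m,u,v in((W,(318.05,121.9),(317,273)),(T,(442.1,160),(444.6,195))): print(plane(m,u,.125),plane(m,v,.125))
E
```

```text
front end [ 0.6536 -0.2099  0.1212] 0.00034762837125807295 [ 0.6444 -0.228  -0.0031] 0.04522928464527173
[ 0.6535 -0.2097  0.125 ] [ 0.6034 -0.2133  0.125 ]
[ 0.5829 -0.215   0.125 ] [ 0.5129 -0.2179  0.125 ]
```

Emit:
drive_tool:
  deltas:
    - {"gripper": 255,"offset": [-0.002,0.003,0.02],"angular": [0,0,0]}
    - {"gripper": 255,"offset": [-0.002,0.003,0.04],"angular": [0,0,0]}
    - {"gripper": 255,"offset": [-0.002,0.003,0.04],"angular": [0,0,0]}
    - {"gripper": 255,"offset": [-0.002,0.003,0.04],"angular": [0,0,0]}

```text
t: 6.55
eef_pos: [0.5817, -0.2198, 0.1416]
tool_rot: [-0.0, 0.999, 0.039, -0.0]
contact_force: [0.3, -0.5, 0.8]
gripper_width: 0.184
grasp_force: 78.2
```

```bash
python3 go.py .582 -.219 .13 4.5
```

```text
t 6.55 pos [ 0.5817 -0.2198  0.1416] yaw 4.5 w 0.184 F [ 0.3 -0.5  0.8] gf 78.2
offset [ 0.0004 -0.0007  0.0116] angular [-0.0003  0.0004 -0.    ]
```

Emit:
drive_tool:
  deltas:
    - {"gripper": 255,"offset": [0.0,0.0,0.007],"angular": [0,0,0]}
    - {"gripper": 255,"offset": [0.0,0.0,0.014],"angular": [0,0,0]}
    - {"gripper": 255,"offset": [0.0,0.0,0.021],"angular": [0,0,0]}
    - {"gripper": 255,"offset": [0.0,0.0,0.026],"angular": [0,0,0]}
    - {"gripper": 255,"offset": [0.0,0.0,0.026],"angular": [0,0,0]}

```text
t: 7.05
eef_pos: [0.5834, -0.2196, 0.1163]
tool_rot: [0.0, 0.999, 0.039, 0.002]
contact_force: [2.1, 1.3, 3.7]
gripper_width: 0.184
grasp_force: 78.6
```

Emit:
drive_tool:
  deltas:
    - {"gripper": 255,"offset": [0.0,0.0,0.003],"angular": [0,0,0]}
    - {"gripper": 255,"offset": [0.0,0.0,0.006],"angular": [0,0,0]}
    - {"gripper": 255,"offset": [0.0,0.0,0.009],"angular": [0,0,0]}
    - {"gripper": 255,"offset": [0.0,0.0,0.009],"angular": [0,0,0]}

```text
t: 7.45
eef_pos: [0.5819, -0.2199, 0.1063]
tool_rot: [0.0, 0.999, 0.039, 0.0]
contact_force: [0.7, 1.2, 2.7]
gripper_width: 0.18
grasp_force: 78.8
```

Emit:
drive_tool:
  deltas:
    - {"gripper": 255,"offset": [0.0,0.0,0.002],"angular": [0,0,0]}
    - {"gripper": 255,"offset": [0.0,0.0,0.004],"angular": [0,0,0]}
    - {"gripper": 255,"offset": [0.0,0.0,0.005],"angular": [0,0,0]}
    - {"gripper": 255,"offset": [0.0,0.0,0.005],"angular": [0,0,0]}

```text
t: 7.85
eef_pos: [0.5821, -0.22, 0.1058]
tool_rot: [0.0, 0.999, 0.039, 0.0]
contact_force: [-13.3, 6.2, 40.6]
gripper_width: 0.177
grasp_force: 83.3
```

```bash
python3 - <<'E'
from h import *
np.set_printoptions(precision=4,suppress=True)
S,W=(optics.camera_model(n) for n in("scene","wrist"))
s,w=(optics.read_camera(n) for n in("scene","wrist"))
for n,i in zip("sw",(s,w)):
    for b in blobs(blue(i),30): print(n,b)
cv2.imwrite("pics/s5.png",np.hstack([cv2.resize(s[300:420,190:310],(400,400),interpolation=cv2.INTER_CUBIC),cv2.resize(w[80:320,200:440],(400,400))]))
E
python3 go.py .582 -.219 .1 4.5
```

```text
s (402, array([389.9179, 196.7189]), array([398.9933, 220.0026]), array([380.3776, 172.2426]))
s (408, array([247.6275, 366.2279]), array([256.8669, 390.2829]), array([237.7393, 340.4842]))
w (6954, array([316.2987, 196.6809]), array([316.5386, 121.9664]), array([316.0535, 273.0194]))
w (6007, array([316.9584, 344.0786]), array([317.2568, 270.9032]), array([316.6732, 414.0191]))
t 7.95 pos [ 0.5821 -0.2199  0.1059] yaw 4.47 w 0.183 F [-12.8   6.3  40.2] gf 83.3
offset [-0.     -0.001   0.0058] angular [ 0.0008 -0.0012 -0.0006]
```

View pics/s5.png

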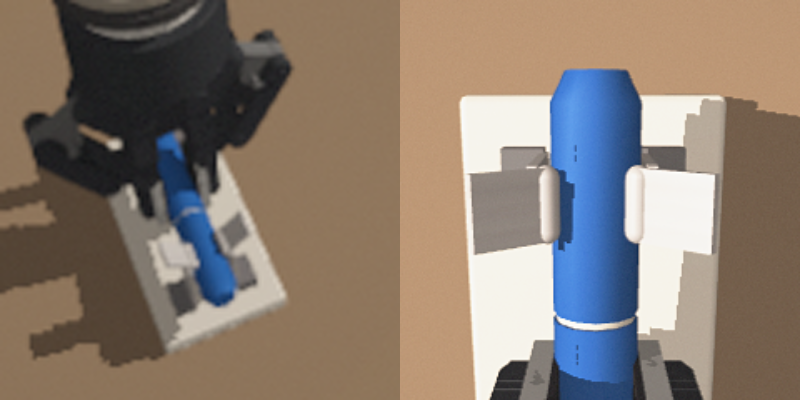

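The wrist crop shows the front clip's lips closed over the barrel, which is centred in the holder. Next I triangulate the front end's height.

```bash
python3 - <<'E'
from h import *
np.set_printoptions(precision=4,suppress=True)
S,W=(optics.camera_model(n) for n in("scene","wrist"))
print(*tri(W,(316.54,122),S,(256.87,390.28)))
# band position 
print(plane(W,(316.5,122),.043),plane(W,(316.0,274),.043))
E
```

```text
[ 0.6519 -0.2143  0.0461] 0.0015895933499325394
[ 0.6521 -0.2134  0.043 ] [ 0.5992 -0.2174  0.043 ]
```

The front end is at z 0.046, about home given the calibration, and the 40 N stop suggests the saddles. I'll ease off the press, open, retreat and inspect the rear clip.

Emit:
drive_tool:
  deltas:
    - {"gripper": 255,"offset": [0.0,0.0,-0.003],"angular": [0,0,0]}
    - {"gripper": 130,"offset": [0.0,0.0,-0.004],"angular": [0,0,0]}
    - {"gripper": 130,"offset": [0.0,0.0,-0.004],"angular": [0,0,0]}
    - {"gripper": 130,"offset": [0.0,0.0,-0.004],"angular": [0,0,0]}
    - {"gripper": 130,"offset": [0.0,0.0,-0.004],"angular": [0,0,0]}

```text
t: 8.45
eef_pos: [0.5812, -0.2203, 0.1046]
tool_rot: [-0.0, 0.999, 0.039, -0.001]
contact_force: [-0.5, -0.2, 0.2]
gripper_width: 0.491
grasp_force: 0.0
```

Emit:
drive_tool:
  deltas:
    - {"gripper": 130,"offset": [0.0,0.0,-0.02],"angular": [0,0,0]}
    - {"gripper": 130,"offset": [0.0,0.0,-0.06],"angular": [0,0,0]}
    - {"gripper": 130,"offset": [-0.03,0.0,-0.1],"angular": [0,0,0]}
    - {"gripper": 130,"offset": [-0.05,0.0,-0.13],"angular": [0,0,0]}
    - {"gripper": 130,"offset": [-0.05,0.0,-0.13],"angular": [0,0,0]}

```text
t: 8.95
eef_pos: [0.5312, -0.2258, 0.2393]
tool_rot: [0.002, 0.999, 0.038, 0.002]
contact_force: [0.2, 0.3, 0.7]
gripper_width: 0.484
grasp_force: 0.0
```

Emit:
drive_tool:
  deltas:
    - {"gripper": 130,"offset": [-0.03,0.0,0.0],"angular": [0,0,0]}
    - {"gripper": 130,"offset": [-0.03,0.0,0.0],"angular": [0,0,0]}
    - {"gripper": 130,"offset": [-0.03,0.0,0.0],"angular": [0,0,0]}

```text
t: 9.25
eef_pos: [0.5016, -0.2264, 0.2346]
tool_rot: [-0.0, 0.999, 0.039, -0.0]
contact_force: [0.2, 0.3, -0.5]
gripper_width: 0.487
grasp_force: 0.0
```

```bash
python3 - <<'E'
from h import *
np.set_printoptions(precision=4,suppress=True)
S,W=(optics.camera_model(n) for n in("scene","wrist"))
s,w=(optics.read_camera(n) for n in("scene","wrist"))
E=[]
for n,i in zip("sw",(s,w)):
    for b in blobs(blue(i),30): print(n,b)
cv2.imwrite("pics/s6.png",np.hstack([cv2.resize(s[300:420,190:310],(400,400),interpolation=cv2.INTER_CUBIC),cv2.resize(w[60:340,180:460],(400,400))]))
E
python3 go.py .582 -.219 .3 4.5
```

```text
s (402, array([389.9179, 196.7189]), array([398.9933, 220.0026]), array([380.3776, 172.2426]))
s (558, array([243.7832, 357.5932]), array([257.0726, 389.9702]), array([230.1395, 324.3532]))
w (1592, array([317.7167,  34.7205]), array([316.5069,  -0.4644]), array([319.0496,  73.4825]))
w (3584, array([316.8513, 146.1805]), array([317.0245,  76.985 ]), array([316.6615, 222.0042]))
t 9.35 pos [ 0.5026 -0.2261  0.2348] yaw 4.51 w 0.491 F [-0.5 -0.4  0.4] gf 0.0
offset [ 0.0797 -0.0008 -0.0652] angular [-0.0005 -0.0001  0.0002]
```

View pics/s6.png

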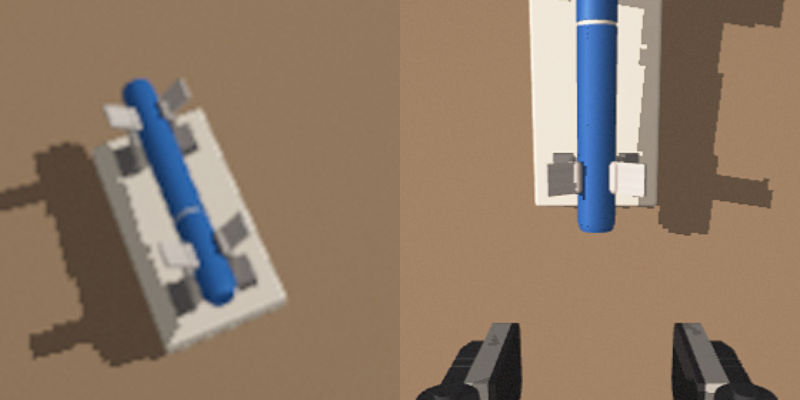

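```bash
python3 - <<'E'
from h import *
np.set_printoptions(precision=4,suppress=True)
S,W,T=(optics.camera_model(n) for n in("scene","wrist","top"))
print("rear",*tri(W,(316.66,222),S,(230.14,324.35)))
t=optics.read_camera("top")
for b in blobs(blue(t),30): print(b)
cv2.imwrite("pics/t6.png",t)
E
```

```text
rear [ 0.5125 -0.2247  0.0529] 0.0016555630061425373
(102, array([433.3137, 152.8137]), array([432.5054, 142.8775]), array([434.0475, 161.8334]))
(47, array([434.8085, 168.7021]), array([434.1561, 164.8064]), array([435.5684, 173.2397]))
(46, array([437.6304, 201.7609]), array([435.931 , 197.0248]), array([439.1343, 205.9518]))
(291, array([207.0412, 315.2852]), array([211.4937, 300.4483]), array([202.6289, 329.9884]))
(581, array([192.0207, 363.191 ]), array([201.2664, 333.7695]), array([182.7007, 392.8487]))
```

Rear reads 0.053, which is ambiguous: the rest reading had a similar rear bias. I'll check with a sideways wrist baseline.

Emit:
drive_tool:
  deltas:
    - {"gripper": 130,"offset": [-0.02,0.045,0.0],"angular": [0,0,0]}
    - {"gripper": 130,"offset": [-0.02,0.08,0.0],"angular": [0,0,0]}
    - {"gripper": 130,"offset": [-0.02,0.08,0.0],"angular": [0,0,0]}
    - {"gripper": 130,"offset": [-0.02,0.08,0.0],"angular": [0,0,0]}
    - {"gripper": 130,"offset": [-0.02,0.08,0.0],"angular": [0,0,0]}

```text
t: 9.9
eef_pos: [0.4889, -0.3063, 0.235]
tool_rot: [-0.001, 0.999, 0.04, -0.0]
contact_force: [-0.5, 1.4, -0.2]
gripper_width: 0.493
grasp_force: 0.0
```

```bash
python3 - <<'E'
from h import *
import json
W=optics.camera_model("wrist"); w=optics.read_camera("wrist"); cv2.imwrite("pics/wa.png",w)
json.dump({k:np.array(W[k]).tolist() for k in("fx","fy","cx","cy","dist","cam_to_world")},open("wa.json","w"))
E
```

Emit:
drive_tool:
  deltas:
    - {"gripper": 130,"offset": [0.0,-0.05,0.0],"angular": [0,0,0]}
    - {"gripper": 130,"offset": [0.0,-0.1,0.0],"angular": [0,0,0]}
    - {"gripper": 130,"offset": [0.0,-0.15,0.0],"angular": [0,0,0]}
    - {"gripper": 130,"offset": [0.0,-0.16,0.0],"angular": [0,0,0]}
    - {"gripper": 130,"offset": [0.0,-0.16,0.0],"angular": [0,0,0]}

```text
t: 10.45
eef_pos: [0.4759, -0.145, 0.2356]
tool_rot: [-0.0, 0.999, 0.042, 0.0]
contact_force: [-0.7, -0.2, 0.9]
gripper_width: 0.492
grasp_force: 0.0
```

Emit:
drive_tool:
  deltas:
    - {"gripper": 130,"offset": [0.0,0.0,0.0],"angular": [0,0,0]}
    - {"gripper": 130,"offset": [0.0,0.0,0.0],"angular": [0,0,0]}

```text
t: 10.65
eef_pos: [0.4757, -0.1497, 0.2354]
tool_rot: [0.0, 0.999, 0.038, 0.0]
contact_force: [-0.7, -0.2, -0.4]
gripper_width: 0.49
grasp_force: 0.0
```

```bash
python3 - <<'E'
from h import *
import json
np.set_printoptions(precision=4,suppress=True)
B=optics.camera_model("wrist"); b=optics.read_camera("wrist"); cv2.imwrite("pics/wb.png",b)
A=json.load(open("wa.json")); a=cv2.imread("pics/wa.png")
h=[cv2.morphologyEx(blue(i).astype(np.uint8),cv2.MORPH_CLOSE,np.ones((15,15),np.uint8)) for i in (a,b)]
c=[max(blobs(k,300),key=lambda q:q[0]) for k in h]
for k in c: print(k)
# two-view barrel axis: intersect plane(cam B, axis line) with rays through axis of view A
n=np.cross(ray(B,c[1][2])[1],ray(B,c[1][3])[1]); ob=ray(B,c[1][2])[0]
for f in (0,.25,.5,.75,1):
    o,d=ray(A,c[0][2]+f*(c[0][3]-c[0][2])); print(f,o+d*(n@(ob-o))/(n@d))
def crop(i,k):
    x,y=(k[2] if k[2][1]>k[3][1] else k[3]).astype(int); return cv2.resize(i[max(y-110,0):y+20,max(x-65,0):x+65],(400,400),interpolation=cv2.INTER_CUBIC)
cv2.imwrite("pics/ab.png",np.hstack([crop(a,c[0]),crop(b,c[1])]))
E
```

```text
(5112, array([191.0366,  90.7613]), array([185.0532,  -0.9172]), array([197.6624, 192.2831]))
(5058, array([441.8575,  90.5615]), array([448.5312,  -0.9819]), array([434.5626, 190.6242]))
0 [ 0.626  -0.2157  0.0472]
0.25 [ 0.5997 -0.2176  0.0478]
0.5 [ 0.572  -0.2197  0.0485]
0.75 [ 0.5428 -0.2218  0.0492]
1 [ 0.5119 -0.224   0.0499]
```

View pics/ab.png

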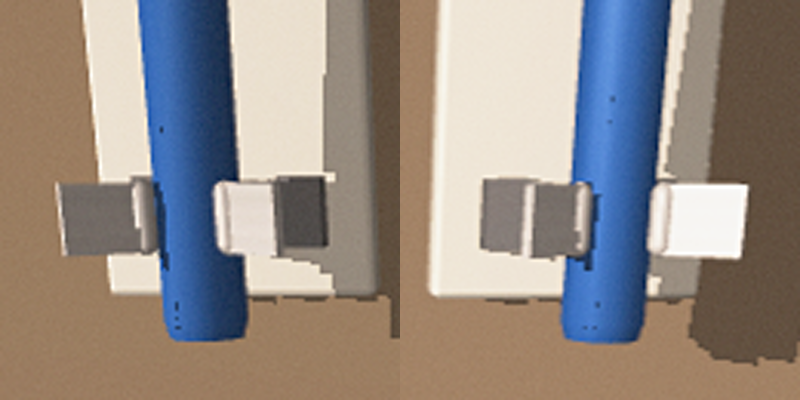

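Both views show the lips closed over the barrel at the rear clip. The barrel is level to 1.4°. To remove calibration bias, I compare its height with the base top measured the same way.

```bash
python3 - <<'E'
from h import *
import json
np.set_printoptions(precision=4,suppress=True)
B=optics.camera_model("wrist"); A=json.load(open("wa.json"))
for a,b in [((168.4,177.2),(508.6,175.8)),((253.8,177.2),(593.5,175.5))]: print(*tri(A,a,B,b))
for n in("wa","wb"):
    h=cv2.cvtColor(cv2.imread(f"pics/{n}.png"),cv2.COLOR_BGR2HSV)
    for y in (100,120): # left base edge col
        r=h[y,:,1]; x=np.where((r[:-1].astype(int)>75)&(np.roll(r,-3)[:-1]<60))[0]; print(n,y,x[:8])
E
```

```text
[ 0.5303 -0.2333  0.1257] 0.00044798523525873055
[ 0.5334 -0.2725  0.1257] 0.0004124119324534936
wa 100 [158 159 204 205 206 453 454 455]
wa 120 [160 161 205 206 207 450 451 452]
wb 100 [ 36  37  38 378 379 452 453 454]
wb 120 [ 41  42  43 377 378 379 451 452]
```

```bash
python3 - <<'E'
from h import *
import json
np.set_printoptions(precision=4,suppress=True)
B=optics.camera_model("wrist"); A=json.load(open("wa.json"))
for a,b in [((168.4,177.2),(378.7,175.8)),((253.8,177.2),(463.3,175.3))]: print(*tri(A,a,B,b))
E
```

```text
[ 0.5156 -0.1918  0.015 ] 8.753071189345633e-05
[ 0.5206 -0.2551  0.0137] 0.00024776301602974694
```

```bash
python3 - <<'E'
from h import *
import json
np.set_printoptions(precision=4,suppress=True)
B=optics.camera_model("wrist"); A=json.load(open("wa.json"))
L=[]
for n,x0,x1 in(("wa",140,240),("wb",390,490)):
    i=cv2.imread(f"pics/{n}.png").astype(int); m=i[...,0]-i[...,2]>15
    P=[]
    for y in list(range(60,128,4))+[170,174,178,182]:
        x=np.where(m[y,x0:x1])[0]+x0; P.append((y,x.min(),x.max()))
    P=np.array(P); print(n,P[[0,8,16,18]].tolist()); L.append(np.polyfit(P[:,0],(P[:,1]+P[:,2])/2,1))
    print("resid",np.abs(np.polyval(L[-1],P[:,0])-(P[:,1]+P[:,2])/2).max())
f=lambda k,y:(np.polyval(L[k],y),y)
n=np.cross(ray(B,f(1,60))[1],ray(B,f(1,180))[1]); ob=ray(B,(0,0))[0]
for y in(60,100,150,185):
    o,d=ray(A,f(0,y)); print(y,o+d*(n@(ob-o))/(n@d))
E
```

```text
wa [[60, 175, 204], [92, 177, 205], [124, 180, 207], [174, 184, 210]]
resid 0.5175629187035895
wb [[60, 430, 458], [92, 428, 455], [124, 426, 452], [174, 422, 448]]
resid 0.4047619047618696
60 [ 0.5927 -0.2181  0.0478]
100 [ 0.5695 -0.2198  0.0478]
150 [ 0.539  -0.222   0.0478]
185 [ 0.5164 -0.2237  0.0477]
```

Both clips' lips have closed to about 12.5 mm over the 18 mm barrel, which is their rest gap. The barrel is also level and on the centre line, so it is home. Handing in.

```bash
python3 -c "
from station import bot
print(bot.hand_in())"
```

```text
the job is handed in; nothing more can be done
None
```

I pressed the blue marker into both clips of the white holder, let go of it and handed the job in; no verdict came back. The lips had closed over the level barrel at both ends, though my height reading was about 43 mm (home 39, limit 44), give or take 2 mm. The orange and black markers were still on the rest when last seen, just after the pick.

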